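Close up the terminal box and its conduit saddle

ROBOT

A 6-joint arm with a two-finger parallel gripper is mounted at the origin on the work surface. World frame = base frame: x ahead of the robot, y to its left, z up, the work surface at z = 0. Lengths are in mm, angles in rad, forces in N, time in s.
With the tool pointing down it reaches from about 375 to 825 mm from the base axis. Payload 5.5 kg.
Tool frame: the origin (TCP) lies at the very end of the fingers, on their centre line; the grasp point (between the pads) lies 19 mm behind it; z points along the fingers, y is the line along which they close (so a half turn about z gives the same grasp; the last joint's range is limited). The gripper opens to 85 mm and grips with 20 to 120 N. Pads are 22 mm wide; open, the fingers measure 114 mm over their backs; the gripper's body (76 mm by 85 mm) begins 54 mm behind the grasp point. The pads swing forward as they close: fully open they stand 13 mm farther back than shut.
Start: joints at [1.206, 0.314, -0.047, 1.21, 0, 1.571], TCP at [214.054, 560.514, 231.299] pointing down, gripper open.
Joint ranges: [-2.67, 2.67], [-0.69, 1.73], [-1.03, 1.25], [-2.08, 2.16], [-1.42, 1.45], [-3.14, 3.14]. Speed limits (rad/s): [2.39, 2.39, 3.01, 3.14, 3.14, 3.14].

INTERFACE

Orientations are given as a rotation vector (axis times angle).
In Python, from bench import r gives the robot as it stands. The module is installed in compiled form; this text tells all that it offers.
- The arm moves only by the tool carry_out, never from a script. Its argument "increments" is a list of rows, each a list of 2 entries, a list of its own where there are three numbers: the shift along the tool's x, y, z in m, then the turn, a rotation vector about the tool's x, y, z in degrees. A call has 1 to 12 rows; each row is the pose to reach, as a shift and turn from the pose commanded when the call began, along the tool's axes at that moment; what a row does not reach only later rows make up. A row lasts 1/12 s, in which the tool goes at most 41.7 mm and 7.16 degrees, less where a joint would pass 70% of its speed; a pose out of reach is approached as far as the arm can. A call with a gripper value outside its range is refused whole. "gripper" is the finger opening in m, from 0 to 0.0854, set as the call begins (left out, the last holds). The fingers move at their own pace and stop on an object; "grip_force" is the grip in N (left out, the last holds). Time passes only in rows, so rows that repeat a pose let the fingers close. It gives the time, the measured TCP pose, the force, the opening and the grip force at its end, in the units of the state.
- r.state(): the state, without advancing time (a new reading comes with each control period).
- r.capture(name): name is "scene" or "top"; returns the picture (480x640x3 uint8, red, green, blue); there is no depth.
- r.camera_params(name): a dict with "fov_y" (degrees; the focal length in pixels is half the picture's height over the tangent of half this angle, whatever the lens; pixels are square), "cx", "cy" (the principal point, pixels), "R" (3x3) and "t" (3): a world point X has camera coordinates R X + t. Camera axes: x right, y down, z forward; pixel columns grow to the right and rows downward; lengths in mm; the calibration is good to about 2 mm. A picture is of the moment at which its call begins. camera_params takes no time and is no camera call.
- r.hand_in(): hands the job in; it is judged then, once.
The state is a dict: "t": time; "joint_positions": joint angles; "qvel": joint speeds; "joint_efforts": joint torques, N m; "tcp_pos": TCP position; "tcp_rot": TCP orientation; "wrist_force": force on the tool from outside, world axes, zero at the start; "torque": the same for the moment, N m; "opening": finger opening in mm; "grip_force": force on a finger pad.
Only numpy, scipy, OpenCV 4.12 (cv2) and the standard library are available. Lean on these libraries where they do the work, as an engineer would, in place of code of your own. Each camera call takes 0.05 s, during which the arm holds its last target. There are 200 camera calls.

TASK

Close up this bit of electrical installation: first swing the steel clamp lever inside the open terminal box fully down, then shut the box's white cover over it; the black strap of the conduit saddle must be shut too, before or after, as suits you. Both the cover and the strap spring back open unless they are pressed until their catch clicks and holds them shut; press firmly but do not slam or crush them, and leave the other things on the bench where they are.

Things in the scene. Friction and masses are not known exactly. Their poses are not given: they have to be found in the camera images.
- terminal_box: grey open-topped plastic box, 110 (x) x 120 (y) x 40 mm high, fixed to the bench, walls 4 mm, a black gland sticking out of its -y side. Origin: centre of its underside; z up, its own -x side is the front, with the catch in the middle of the front wall (36 to 52 mm up); the cover's hinge runs along its far (+x) rim
- cover (a joint): angle of the box's white cover (rad): 0 level, about 1.85 standing open; limits 0 and 2.1. Hinge line parallel to the box's y through (55, 0, 43) mm in its frame; the catch's height is set differently each time, so it clicks home and bottoms somewhere between 0 and 0.17 rad. It resists from 0.12 rad higher and takes 5 to 15 N at the front edge; let go unlatched, the cover springs up past 0.5
- cover_edge (a point): middle of the cover's free edge, on its outer face, 123 mm from the hinge; it turns with the cover. The cover is 126 mm wide and 5 mm thick, with a rim turned down; its outer face lies 3 mm outside the hinge line, 46 mm above the bench at 0
- clamp_lever (a joint): angle of the flat steel clamp lever on the black terminal block in the box (rad): 0 shut (level), about 1.4 standing up open; stiff, stays where left. Pivot line parallel to the box's x through (-15, 22, 31) mm in its frame; shut, it points to the box's -y. 16 mm wide, 6 thick, 45 long from the pivot; its top then lies 34 mm above the bench, 6 below the box's rim
- lever_tip (a point): end of the clamp lever, on its upper face (the face away from the block when shut), 45 mm from the pivot
- saddle: grey plastic conduit saddle fixed to the bench, base 32 (x) x 100 (y) x 12 mm, with a grey conduit 25 mm in diameter and 180 mm long along its x (top 37 mm up). Origin: underside of the base, below the conduit's axis; z up; the strap's hinge is at its +y end, the catch at its -y end
- strap (a joint): angle of the saddle's black strap (rad): 0 level over the conduit, about 1.8 standing open; limits 0 and 2.1. Hinge line parallel to the saddle's x through (0, 30, 18) mm in its frame; the catch's height differs each time, so it clicks home and bottoms somewhere between 0 and 0.17 rad. It resists from 0.12 rad higher and takes 5 to 15 N at the tab's end; unlatched, it springs up past 0.5
- strap_tab (a point): middle of the end of the strap's flat ribbed tab, on its outer face, 97 mm from the hinge; it turns with the strap. Shut, it points to the saddle's -y; the tab is 24 mm wide, 46 to 97 mm from the hinge, top 20.5 mm above the bench at 0; the hump over the conduit is 12 to 48 mm from the hinge, top 42 mm up
- bench_dog_a: bystander: black stepped plastic bench dog, 60 x 40 x 34 mm, loose, origin under its centre
- bench_dog_b: bystander: a second such bench dog
- screwdriver: bystander: screwdriver lying on the bench
- coupling: bystander: short upright grey tube, 32 mm across, 40 mm high, origin under its centre
- glue: bystander: white bottle with a yellow cap, 48 mm across, 130 mm high, origin under its centre
- spare_saddle: bystander: loose grey saddle base without strap, 32 x 90 x 24 mm
- spanner: bystander: steel spanner lying on the bench
Mind the look-alikes: they are no part of the job. What is shaped like the saddle but purple or yellow is not meant.

How it is judged:
By the outcome, as a careful person would: the job done as asked, in the order asked, and still so for the second after the job is handed in, with the robot touching nothing.
It also fails if it takes over 64 s, if anything falls off the work surface, if the arm or the gripper's body presses on something with over 40 N, if the wrist force passes 120 N, or if a joint passes its speed limit or range.

## Working session

There is one attempt and no reset: what is moved stays moved. The work goes in short steps, Python scripts to look and compute and a tool call to move; the robot and the scene stay as the last step left them, time stands still between calls to the robot, and variables do not carry over. Pictures are saved under pics/ and viewed, at most 10 in all, crops included, and the job is handed in when it is done.

Besides the shell and the picture viewer there is one more tool, called in YAML: its name, and indented under it one key for each argument. carry_out: Moves the arm, as the interface text tells. Its arguments: {"type":"object","properties":{"increments":{"type":"array"},"gripper":{"type":"number"},"grip_force":{"type":"number"}},"required":["increments"]}

```bash
mkdir -p pics; python3 - <<'E'
from bench import r
import cv2,json,numpy as np
for n in("scene","top"):
    cv2.imwrite(f"pics/{n}0.png",cv2.cvtColor(r.capture(n),cv2.COLOR_RGB2BGR))
    p=r.camera_params(n);print(n,p["fov_y"],p["cx"],p["cy"],np.round(p["R"],4).tolist(),np.round(p["t"],1).tolist())
s=r.state();print(s["t"],s["tcp_pos"],s["tcp_rot"],s["opening"])
E
```

```text
scene 57.228281902263 318.2320348753518 238.07785722090475 [[0.0872, 0.9961, -0.0134], [0.5986, -0.0631, -0.7986], [-0.7963, 0.0616, -0.6018]] [-4.6, -268.8, 1456.7]
top 50.27087342217116 322.03223555148975 238.41804265651496 [[0.0197, -0.9998, 0.0097], [-0.9877, -0.0209, -0.1551], [0.1553, -0.0065, -0.9879]] [-62.3, 543.3, 1056.0]
0.1 [213.87528664 560.05025762 230.54469201] [-5.69797215e-01 -3.08922507e+00  2.29722128e-03] 85.16306957042177
```

View pics/scene0.png

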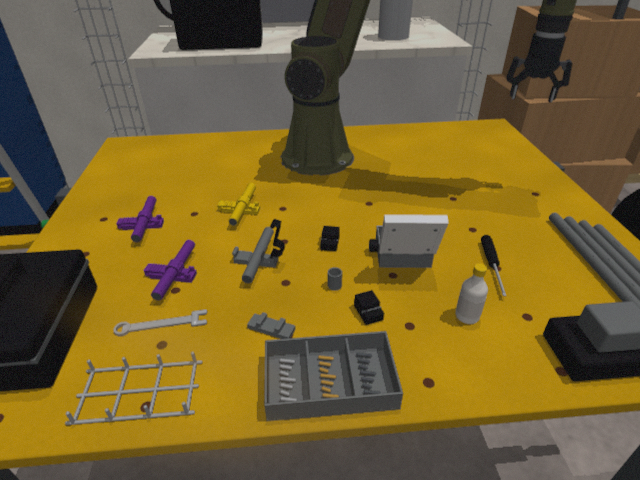

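View pics/top0.png

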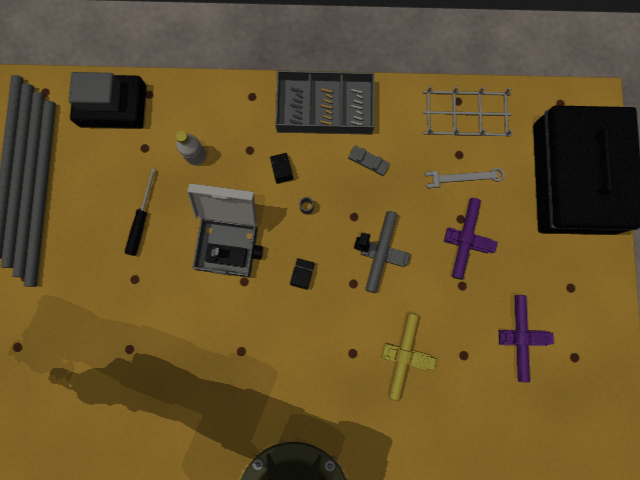

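The scene picture shows the box with its white cover standing at about (410,240), and the grey saddle with black strap at about (262,250). In the top picture they are at about (225,240) and (383,252). I'll enlarge both.

```bash
cat > h.py <<'E'
import numpy as np,cv2
from bench import r
def ray(n,u,v):
    p=r.camera_params(n);f=240/np.tan(np.radians(p["fov_y"])/2)
    R=np.array(p["R"]);d=R.T@np.array([(u-p["cx"])/f,(v-p["cy"])/f,1]);return -R.T@np.array(p["t"]),d
def plane(n,u,v,z):
    o,d=ray(n,u,v);return o+d*(z-o[2])/d[2]
def proj(n,X):
    p=r.camera_params(n);f=240/np.tan(np.radians(p["fov_y"])/2)
    c=np.array(p["R"])@np.array(X)+np.array(p["t"]);return p["cx"]+f*c[0]/c[2],p["cy"]+f*c[1]/c[2]
def crop(n,img,u0,v0,w,h,k): 
    c=cv2.resize(img[v0:v0+h,u0:u0+w],None,fx=k,fy=k,interpolation=cv2.INTER_CUBIC)
    return cv2.convertScaleAbs(c,alpha=1.5,beta=15)
E
python3 - <<'E'
from h import *
a=cv2.imread("pics/top0.png");b=cv2.imread("pics/scene0.png")
m=np.vstack([np.hstack([crop("t",a,180,170,100,75*1+35,4)[:300*2],crop("t",a,340,200,100,110,4)])[:440],])
cv2.imwrite("pics/c1.png",m)
m=np.hstack([crop("s",b,360,200,100,110,4),crop("s",b,215,200,100,110,4)]);cv2.imwrite("pics/c2.png",m)
E
```

```text
(no output)
```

View pics/c1.png

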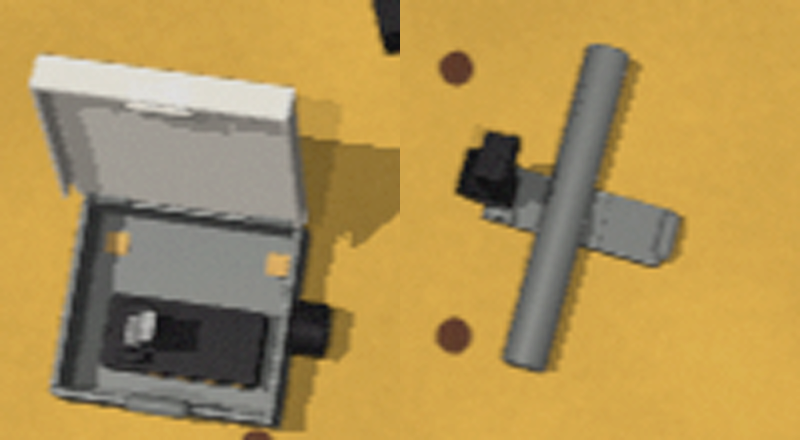

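View pics/c2.png

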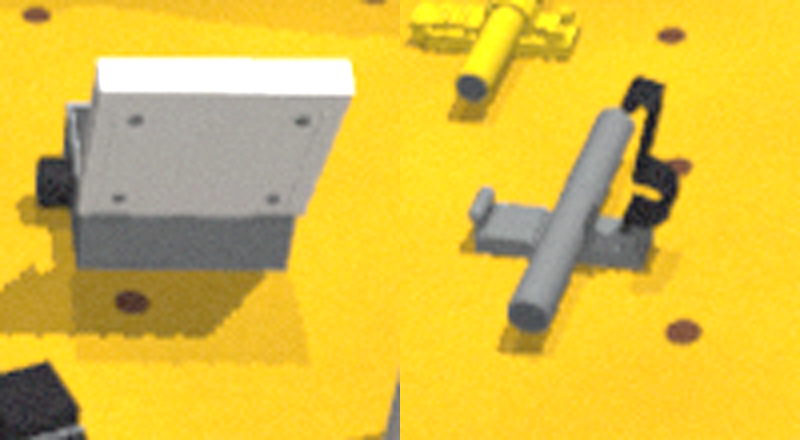

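The crops show the box rim corners (top view, px): front (193,268) and (249.5,276), back (201,220) and (256,227). The lever stands up at about (215,252). The conduit ends are at (391,212) and (371,290), and the strap stands at about (464,170).

```bash
cat >> h.py <<'E'
def fit(loc,w):
    loc=np.array(loc,float);w=np.array(w)[:,:2];a=loc-loc.mean(0);b=w-w.mean(0)
    th=np.arctan2((a[:,0]*b[:,1]-a[:,1]*b[:,0]).sum(),(a*b).sum());c,s=np.cos(th),np.sin(th);R=np.array([[c,-s],[s,c]])
    t=w.mean(0)-R@loc.mean(0);print("fit",t,th,"res",np.round((loc@R.T+t-w),1).tolist());return t,th,R
def W(t,R,p): return np.r_[t+R@np.array(p[:2],float),p[2]]
E
python3 - <<'E'
from h import *
q=[(193,268.25),(249.5,276.25),(256.25,227),(201.25,220)]
w=[plane("top",u,v,40) for u,v in q]
t,th,R=fit([(-55,60),(-55,-60),(55,-60),(55,60)],w)
for a in(1.75,1.85,1.95):
  for y in(63,-63):
    c,s=np.cos(a),np.sin(a); X=W(t,R,(55-123*c+3*s,y,43+123*s+3*c));print(a,y,X.round(),"top",np.round(proj("top",X),1),"scene",np.round(proj("scene",X),1))
for a in(1.2,1.3,1.4,1.5):
  X=W(t,R,(-15,22-45*np.cos(a)+3*np.sin(a),31+45*np.sin(a)+3*np.cos(a)));print("lever",a,X.round(1),np.round(proj("top",X),1))
for X in[(-55,60,0),(55,60,0),(55,-60,0)]:print("scene base",proj("scene",W(t,R,X)))
print("SADDLE")
u=[plane("top",391.2,212,24.5),plane("top",371.25,290.5,24.5)]
ts,ths,Rs=fit([(90,0),(-90,0)],u)
for y in(-60,-65,-70):
  for x in(16,-16):print(y,x,proj("top",W(ts,Rs,(x,y,12))))
for a in(1.7,1.8,1.9):
  for x in(12,-12):
    c,s=np.cos(a),np.sin(a);X=W(ts,Rs,(x,30-97*c+2.5*s,18+97*s+2.5*c));print(a,x,X.round(1),np.round(proj("top",X),1),np.round(proj("scene",X),1))
print([proj("scene",W(ts,Rs,(x,0,24.5))) for x in(90,-90)])
E
```

```text
fit [520.3441534  156.27158826] -0.10865795848258078 res [[-2.6, -0.2], [-1.0, 1.3], [1.7, -0.5], [1.9, -0.5]]
1.75 63 [607. 210. 163.] top [187.8 194.1] scene [444.8 213.6]
1.75 -63 [593.  85. 163.] top [252.5 202.4] scene [382.2 213.5]
1.85 63 [618. 209. 160.] top [189.3 188.5] scene [445.8 218.2]
1.85 -63 [605.  84. 160.] top [253.6 196.8] scene [382.6 218.1]
1.95 63 [630. 208. 156.] top [190.8 183.4] scene [446.6 223.2]
1.95 -63 [616.  82. 156.] top [254.8 191.6] scene [383.  223.1]
lever 1.2 [506.4 166.3  74. ] [216.9 252. ]
lever 1.3 [506.8 170.7  75.2] [214.7 251.7]
lever 1.4 [507.3 175.1  75.9] [212.5 251.4]
lever 1.5 [507.8 179.6  76.1] [210.3 251.1]
scene base (np.float64(421.77853642206776), np.float64(238.0313778187959))
scene base (np.float64(429.78487138438066), np.float64(266.96499076648405))
scene base (np.float64(377.17930043413503), np.float64(266.76651423796517))
SADDLE
fit [ 522.80279416 -181.02428853] -0.24425324326650028 res [[0.7, -0.2], [-0.7, 0.2]]
-60 16 (np.float64(408.7947152651883), np.float64(251.64421153644776))
-60 -16 (np.float64(405.36627108605364), np.float64(265.60724121127686))
-65 16 (np.float64(410.997707105983), np.float64(252.23425297020904))
-65 -16 (np.float64(407.57835070234313), np.float64(266.2017883983949))
-70 16 (np.float64(413.2013097638196), np.float64(252.8244580030162))
-70 -16 (np.float64(409.7910463188052), np.float64(266.79650114970286))
1.7 12 [ 545.3 -140.3  113.9] [366.7 233.4] [272.5 226.7]
1.7 -12 [ 522.  -134.5  113.9] [363.7 244.8] [275.1 220.4]
1.8 12 [ 547.6 -131.1  111.9] [362.  232.4] [276.9 227.8]
1.8 -12 [ 524.3 -125.3  111.9] [359.  243.7] [279.4 221.5]
1.9 12 [ 549.9 -122.1  109. ] [357.4 231.4] [281.1 229.3]
1.9 -12 [ 526.6 -116.3  109. ] [354.5 242.7] [283.6 222.9]
[(np.float64(246.5648107527498), np.float64(279.90344533941413)), (np.float64(267.32717815708287), np.float64(230.95092903220404))]
```

carry_out:
  increments:
    - [[-0.403,-0.222,0],[0,0,-14.7]]
    - [[-0.403,-0.222,0],[0,0,-14.7]]
    - [[-0.403,-0.222,0],[0,0,-14.7]]
    - [[-0.403,-0.222,0],[0,0,-14.7]]
    - [[-0.403,-0.222,0],[0,0,-14.7]]
    - [[-0.403,-0.222,0],[0,0,-14.7]]
    - [[-0.403,-0.222,0],[0,0,-14.7]]
    - [[-0.403,-0.222,0],[0,0,-14.7]]
    - [[-0.403,-0.222,0],[0,0,-14.7]]
    - [[-0.403,-0.222,0],[0,0,-14.7]]
    - [[-0.403,-0.222,0],[0,0,-14.7]]
    - [[-0.403,-0.222,0],[0,0,-14.7]]
  gripper: 0
  grip_force: 40

```text
t: 1.1
tcp_pos: [514.8, 204.3, 230.9]
tcp_rot: [0.179, 3.135, -0.004]
wrist_force: [-0.4, 0.3, 0.7]
opening: -0.1
grip_force: 0.0
```

```bash
cat >> h.py <<'E'
from scipy.spatial.transform import Rotation as Ro
def BR(th): return np.array([[np.cos(th),-np.sin(th)],[np.sin(th),np.cos(th)]])
BOX=(np.array([520.3,158.]),BR(-.1087)); SAD=(np.array([522.8,-181.]),BR(-.2443))
def where(F,targets=()):
    s=r.state();T=Ro.from_rotvec(s["tcp_rot"]).as_matrix();p=s["tcp_pos"]
    print("t",round(s["t"],2),"local",np.round(np.r_[F[1].T@(p[:2]-F[0]),p[2]],1),"yaw err deg",np.round(np.degrees(np.arctan2(*(F[1].T@T[:2,1]))),1),"F",np.round(s["wrist_force"],1),"open",round(s["opening"],1))
    for q in targets: print(q,np.round(T.T@(W(*F,q)-p),1))
E
python3 -c "
from h import *
where(BOX,[(-15,50,231),(-15,50,62)])
cv2.imwrite('pics/s1.png',cv2.cvtColor(r.capture('scene'),cv2.COLOR_RGB2BGR))"
```

```text
t 1.1 local [-10.5  45.5 230.9] yaw err deg 0.3 F [-0.4  0.3  0.7] open -0.1
(-15, 50, 231) [ 4.5  4.5 -0.1]
(-15, 50, 62) [  4.8   4.9 168.9]
```

carry_out:
  increments:
    - [[0,0,0.03],[0,0,0]]
    - [[0,0,0.07],[0,0,0]]
    - [[0,0,0.11],[0,0,0]]
    - [[0,0,0.14],[0,0,0]]
    - [[0,0,0.16],[0,0,0]]
    - [[0,0,0.169],[0,0,0]]
    - [[0,0,0.169],[0,0,0]]
    - [[0,0,0.169],[0,0,0]]

```text
t: 1.82
tcp_pos: [511.1, 210.0, 62.7]
tcp_rot: [-0.169, -3.137, -0.0]
wrist_force: [-0.1, -0.9, 0.2]
opening: 0.1
grip_force: 0.0
```

```bash
python3 -c "
from h import *
where(BOX,[(-15,50,62)])
m=np.hstack([crop('t',cv2.cvtColor(r.capture('top'),cv2.COLOR_RGB2BGR),180,170,100,110,4),crop('s',cv2.cvtColor(r.capture('scene'),cv2.COLOR_RGB2BGR),360,170,100,110,4)]);cv2.imwrite('pics/s2.png',m)"
```

```text
t 1.82 local [-14.8  50.7  62.7] yaw err deg -0.1 F [-0.1 -0.9  0.2] open 0.1
(-15, 50, 62) [ 0.2 -0.7  0.7]
```

View pics/s2.png

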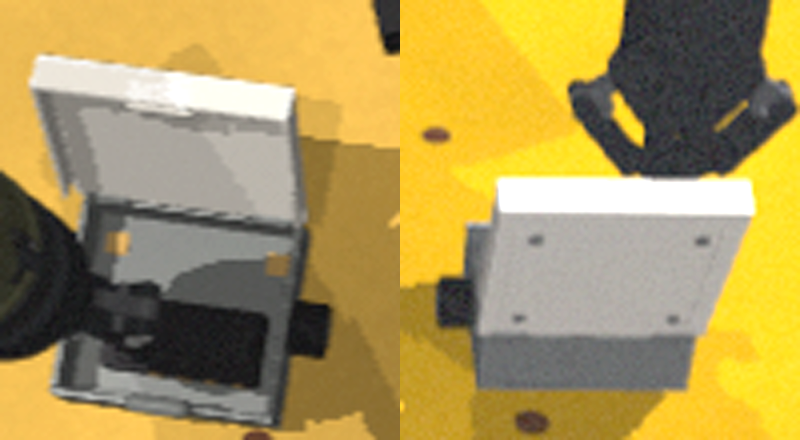

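The fingers sit closed on the +y side of the lever, lined up with it in x, at about (130,310) in the left crop. Next is the sweep.

carry_out:
  increments:
    - [[0,-0.008,0.001],[0,0,0]]
    - [[0,-0.014,0.001],[0,0,0]]
    - [[0,-0.019,0.002],[0,0,0]]
    - [[0,-0.024,0.003],[0,0,0]]
    - [[0,-0.029,0.005],[0,0,0]]
    - [[0,-0.034,0.007],[0,0,0]]
    - [[0,-0.039,0.0095],[0,0,0]]
    - [[0,-0.044,0.0125],[0,0,0]]
    - [[0,-0.048,0.0155],[0,0,0]]
    - [[0,-0.052,0.0185],[0,0,0]]
    - [[0,-0.056,0.0215],[0,0,0]]
    - [[0,-0.06,0.0235],[0,0,0]]

```text
t: 2.92
tcp_pos: [504.5, 149.1, 38.2]
tcp_rot: [-0.17, -3.136, 0.001]
wrist_force: [-0.5, 0.7, 1.3]
opening: -0.0
grip_force: 0.6
```

carry_out:
  increments:
    - [[0,-0.003,0.002],[0,0,0]]
    - [[0,-0.003,0.003],[0,0,0]]
    - [[0,-0.003,0.004],[0,0,0]]
    - [[0,-0.003,0.005],[0,0,0]]
    - [[0,-0.003,0.005],[0,0,0]]

```text
t: 3.33
tcp_pos: [504.3, 146.2, 34.0]
tcp_rot: [-0.17, -3.137, 0.002]
wrist_force: [-1.4, -2.7, 3.7]
opening: 0.2
grip_force: 2.1
```

carry_out:
  increments:
    - [[0,0,0.001],[0,0,0]]
    - [[0,0,0.0015],[0,0,0]]
    - [[0,0,0.002],[0,0,0]]
    - [[0,0,0.002],[0,0,0]]

```text
t: 3.67
tcp_pos: [504.6, 146.2, 33.8]
tcp_rot: [0.17, 3.136, -0.002]
wrist_force: [-7.3, -4.3, 22.0]
opening: 0.0
grip_force: 11.0
```

carry_out:
  increments:
    - [[0,0,-0.02],[0,0,0]]
    - [[0,0,-0.06],[0,0,0]]
    - [[0,0,-0.1],[0,0,0]]
    - [[0,0,-0.14],[0,0,0]]
    - [[0,0,-0.17],[0,0,0]]
    - [[-0.02,-0.005,-0.17],[0,0,0]]
    - [[-0.06,-0.02,-0.17],[0,0,0]]
    - [[-0.1,-0.022,-0.17],[0,0,0]]
    - [[-0.13,-0.022,-0.17],[0,0,0]]
    - [[-0.15,-0.022,-0.17],[0,0,0]]
    - [[-0.15,-0.022,-0.17],[0,0,0]]
    - [[-0.15,-0.022,-0.17],[0,0,0]]

```text
t: 4.67
tcp_pos: [651.6, 108.5, 200.7]
tcp_rot: [-0.171, -3.136, 0.0]
wrist_force: [-0.6, -0.2, 1.0]
opening: -0.1
grip_force: 0.0
```

```bash
python3 -c "
from h import *
where(BOX,[(135,-35,135)])
m=np.hstack([crop('t',cv2.cvtColor(r.capture('top'),cv2.COLOR_RGB2BGR),180,170,100,110,4),crop('s',cv2.cvtColor(r.capture('scene'),cv2.COLOR_RGB2BGR),360,170,100,110,4)]);cv2.imwrite('pics/s3.png',m)
for a in (0,.1,.2):
  for x in(-23,-7):print(a,np.round(4*(np.array(proj('top',W(*BOX,(x,22-45*np.cos(a)+3*np.sin(a),31+45*np.sin(a)+3*np.cos(a)))))-(180,170))))"
```

```text
t 4.67 local [135.9 -35.  200.7] yaw err deg -0.0 F [-0.6 -0.2  1. ] open -0.1
(135, -35, 135) [ 0.8 -0.  65.7]
0 [214. 360.]
0 [219. 331.]
0.1 [212. 359.]
0.1 [217. 329.]
0.2 [209. 358.]
0.2 [214. 328.]
```

View pics/s3.png

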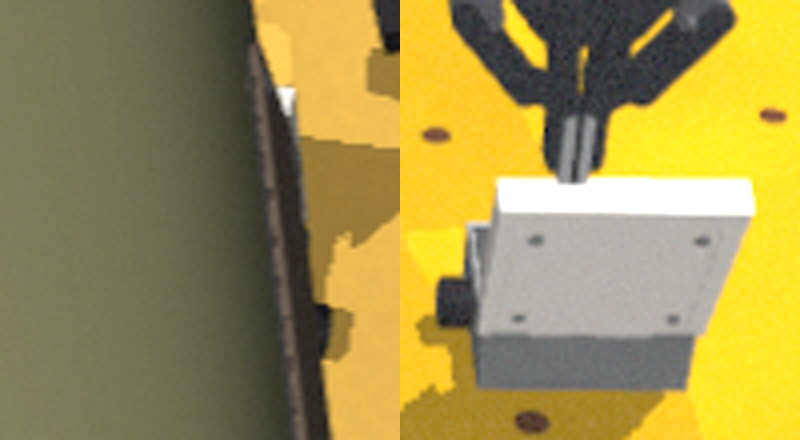

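The arm hides the box interior here. I'll do the strap first, then look at the lever before closing the cover.

carry_out:
  increments:
    - [[0.0845,-0.212,0],[0,0,7.8]]
    - [[0.0845,-0.212,0],[0,0,7.8]]
    - [[0.0845,-0.212,0],[0,0,7.8]]
    - [[0.0845,-0.212,0],[0,0,7.8]]
    - [[0.0845,-0.212,0],[0,0,7.8]]
    - [[0.0845,-0.212,0],[0,0,7.8]]
    - [[0.0845,-0.212,0],[0,0,7.8]]
    - [[0.0845,-0.212,0.03],[0,0,7.8]]
    - [[0.0845,-0.212,0.06],[0,0,7.8]]
    - [[0.0845,-0.212,0.09],[0,0,7.8]]
    - [[0.0845,-0.212,0.115],[0,0,7.8]]
    - [[0.0845,-0.212,0.115],[0,0,7.8]]

```text
t: 5.77
tcp_pos: [540.0, -91.2, 82.3]
tcp_rot: [-0.38, -3.111, -0.001]
wrist_force: [-1.2, 0.3, -0.6]
opening: 0.3
grip_force: 0.0
```

```bash
python3 -c "
from h import *
where(SAD,[(0,90,85)])
m=np.hstack([crop('t',cv2.cvtColor(r.capture('top'),cv2.COLOR_RGB2BGR),180,170,100,110,4),crop('s',cv2.cvtColor(r.capture('scene'),cv2.COLOR_RGB2BGR),215,180,100,110,4)]);cv2.imwrite('pics/s4.png',m)"
```

```text
t 5.77 local [-5.1 91.3 82.3] yaw err deg -0.1 F [-1.2  0.3 -0.6] open 0.3
(0, 90, 85) [-5.  -1.3 -2.7]
```

View pics/s4.png

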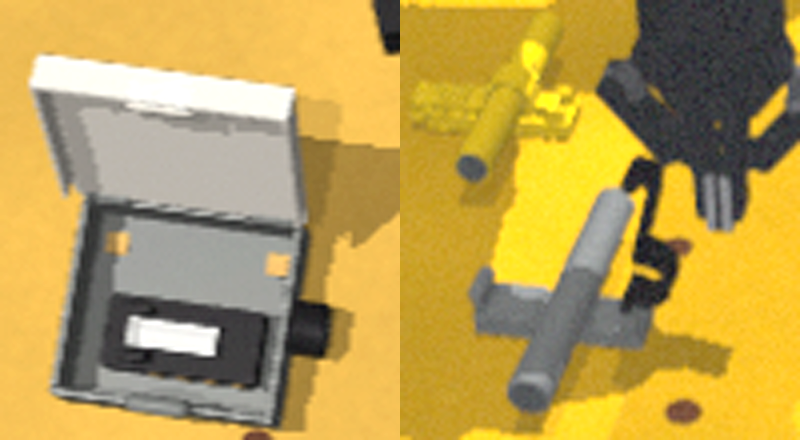

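The lever lies level, with its tip at about (222,340) in the left crop as predicted for 0 rad. The fingers stand clear on the +y side of the strap. Sweeping the strap over.

carry_out:
  increments:
    - [[-0.005,-0.016,-0.008],[0,0,0]]
    - [[-0.005,-0.026,-0.0145],[0,0,0]]
    - [[-0.005,-0.034,-0.0155],[0,0,0]]
    - [[-0.005,-0.042,-0.0155],[0,0,0]]
    - [[-0.005,-0.05,-0.0155],[0,0,0]]
    - [[-0.005,-0.058,-0.0145],[0,0,0]]
    - [[-0.005,-0.066,-0.013],[0,0,0]]
    - [[-0.005,-0.073,-0.011],[0,0,0]]
    - [[-0.005,-0.08,-0.0075],[0,0,0]]
    - [[-0.005,-0.087,-0.004],[0,0,0]]
    - [[-0.005,-0.094,0.0005],[0,0,0]]
    - [[-0.005,-0.1,0.0055],[0,0,0]]

```text
t: 6.87
tcp_pos: [524.7, -192.0, 80.7]
tcp_rot: [-0.383, -3.118, 0.0]
wrist_force: [0.2, 0.3, 0.7]
opening: -0.6
grip_force: 0.5
```

```bash
python3 -c "
from h import *
where(SAD,[(0,-38,42)])"
```

```text
t 6.87 local [  4.5 -10.2  80.7] yaw err deg 0.0 F [0.2 0.3 0.7] open -0.6
(0, -38, 42) [  4.5 -27.8  38.7]
```

carry_out:
  increments:
    - [[0.003,-0.005,0.004],[0,0,0]]
    - [[0.003,-0.009,0.009],[0,0,0]]
    - [[0.003,-0.013,0.015],[0,0,0]]
    - [[0.003,-0.017,0.02],[0,0,0]]
    - [[0.003,-0.021,0.025],[0,0,0]]
    - [[0.003,-0.025,0.03],[0,0,0]]
    - [[0.003,-0.028,0.034],[0,0,0]]
    - [[0.003,-0.031,0.037],[0,0,0]]
    - [[0.003,-0.033,0.04],[0,0,0]]
    - [[0.003,-0.034,0.042],[0,0,0]]

```text
t: 7.7
tcp_pos: [513.9, -223.3, 39.0]
tcp_rot: [0.383, 3.118, 0.002]
wrist_force: [-0.2, 1.8, 3.0]
opening: -0.2
grip_force: 1.4
```

```bash
python3 -c "
from h import *
where(SAD)"
```

```text
t 7.7 local [  1.6 -43.2  39. ] yaw err deg 0.0 F [-0.2  1.8  3. ] open -0.2
```

carry_out:
  increments:
    - [[0,0,0.001],[0,0,0]]
    - [[0,0,0.002],[0,0,0]]
    - [[0,0,0.003],[0,0,0]]
    - [[0,0,0.004],[0,0,0]]

```text
t: 8.03
tcp_pos: [513.9, -223.8, 35.3]
tcp_rot: [0.383, 3.118, -0.002]
wrist_force: [0.0, 0.4, -0.1]
opening: 0.3
grip_force: 0.2
```

carry_out:
  increments:
    - [[0,0,0.001],[0,0,0]]
    - [[0,0,0.002],[0,0,0]]
    - [[0,0,0.003],[0,0,0]]
    - [[0,0,0.004],[0,0,0]]

```text
t: 8.37
tcp_pos: [513.9, -223.7, 31.3]
tcp_rot: [0.383, 3.118, -0.001]
wrist_force: [-0.6, -0.7, -0.0]
opening: -0.0
grip_force: 0.5
```

carry_out:
  increments:
    - [[0,0,0.001],[0,0,0]]
    - [[0,0,0.002],[0,0,0]]
    - [[0,0,0.003],[0,0,0]]

```text
t: 8.62
tcp_pos: [514.0, -223.9, 29.1]
tcp_rot: [0.383, 3.118, -0.001]
wrist_force: [-4.7, 0.9, 17.4]
opening: -0.1
grip_force: 8.7
```

```bash
python3 -c "
from h import *
where(SAD)
m=np.hstack([crop('t',cv2.cvtColor(r.capture('top'),cv2.COLOR_RGB2BGR),340,200,100,110,4),crop('s',cv2.cvtColor(r.capture('scene'),cv2.COLOR_RGB2BGR),215,180,100,110,4)]);cv2.imwrite('pics/s5.png',m)"
```

```text
t 8.62 local [  1.9 -43.8  29.1] yaw err deg 0.0 F [-4.7  0.9 17.4] open -0.1
```

View pics/s5.png

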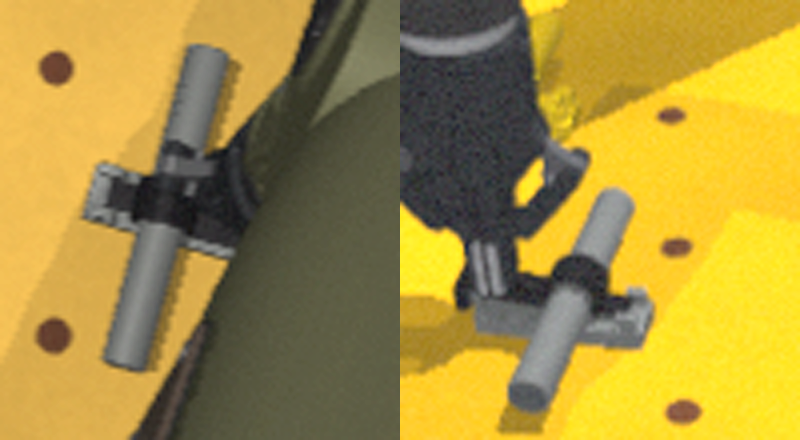

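The strap lies nearly down over the conduit with the fingers on its tab, and the force is rising (17 N). I keep pressing in small steps.

carry_out:
  increments:
    - [[0,0,0.0005],[0,0,0]]
    - [[0,0,0.001],[0,0,0]]

```text
t: 8.88
tcp_pos: [514.2, -224.0, 29.1]
tcp_rot: [0.383, 3.117, -0.002]
wrist_force: [-7.1, 1.0, 21.8]
opening: -0.3
grip_force: 10.6
```

carry_out:
  increments:
    - [[0,0,0.0005],[0,0,0]]
    - [[0,0,0.001],[0,0,0]]

```text
t: 9.05
tcp_pos: [514.2, -224.0, 28.9]
tcp_rot: [0.383, 3.117, -0.002]
wrist_force: [-9.2, 2.3, 28.7]
opening: -0.0
grip_force: 14.4
```

carry_out:
  increments:
    - [[0,0,-0.01],[0,0,0]]
    - [[0,0,-0.04],[0,0,0]]
    - [[0,0,-0.08],[0,0,0]]
    - [[0,0,-0.12],[0,0,0]]
    - [[0,0,-0.16],[0,0,0]]
    - [[0,0,-0.185],[0,0,0]]
    - [[-0.02,0.03,-0.185],[0,0,0]]
    - [[-0.04,0.06,-0.185],[0,0,0]]
    - [[-0.06,0.09,-0.185],[0,0,0]]

```text
t: 9.8
tcp_pos: [595.0, -150.3, 212.5]
tcp_rot: [0.385, 3.116, 0.0]
wrist_force: [-0.4, -0.8, -0.5]
opening: 0.1
grip_force: 0.0
```

```bash
python3 -c "
from h import *
where(SAD);where(BOX,[(137,-35,205),(137,-35,135)])
m=np.hstack([crop('t',cv2.cvtColor(r.capture('top'),cv2.COLOR_RGB2BGR),340,200,100,110,4),crop('s',cv2.cvtColor(r.capture('scene'),cv2.COLOR_RGB2BGR),215,180,100,110,4)]);cv2.imwrite('pics/s6.png',m)"
```

```text
t 9.8 local [ 62.7  47.3 212.5] yaw err deg 0.1 F [-0.4 -0.8 -0.5] open 0.1
t 9.8 local [ 107.7 -298.3  212.5] yaw err deg 7.9 F [-0.4 -0.8 -0.5] open 0.1
(137, -35, 205) [  7.1 264.9   7.6]
(137, -35, 135) [  7.3 264.8  77.6]
```

View pics/s6.png

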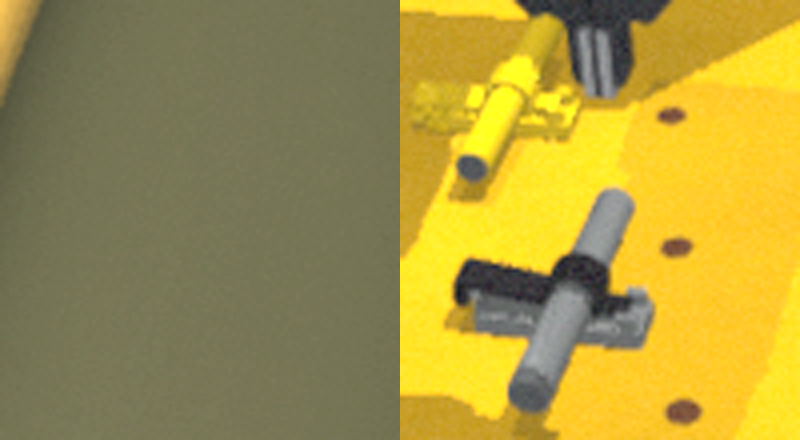

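The strap stays shut after release, lying level over the conduit at about (550,280) in the right crop, so the catch holds. Now the cover.

carry_out:
  increments:
    - [[0.007,0.265,0],[0,0,-7.9]]
    - [[0.007,0.265,0],[0,0,-7.9]]
    - [[0.007,0.265,0],[0,0,-7.9]]
    - [[0.007,0.265,0],[0,0,-7.9]]
    - [[0.007,0.265,0],[0,0,-7.9]]
    - [[0.007,0.265,0],[0,0,-7.9]]
    - [[0.007,0.265,0],[0,0,-7.9]]
    - [[0.007,0.265,0.01],[0,0,-7.9]]
    - [[0.007,0.265,0.035],[0,0,-7.9]]
    - [[0.007,0.265,0.06],[0,0,-7.9]]
    - [[0.007,0.265,0.075],[0,0,-7.9]]
    - [[0.007,0.265,0.075],[0,0,-7.9]]

```text
t: 10.9
tcp_pos: [647.7, 105.9, 131.5]
tcp_rot: [-0.169, -3.13, 0.004]
wrist_force: [-0.9, -0.4, -0.1]
opening: -0.2
grip_force: 0.0
```

```bash
python3 -c "
from h import *
where(BOX)
for a in (1.9,1.7,1.5,1.3,1.1,.9,.7,.5,.4,.3,.2):print(a,np.round((55-108*np.cos(a)+3*np.sin(a)+11,43+108*np.sin(a)+3*np.cos(a)),1))"
```

```text
t 10.9 local [132.3 -38.  131.5] yaw err deg -0.1 F [-0.9 -0.4 -0.1] open -0.2
1.9 [103.8 144.2]
1.7 [ 82.9 149.7]
1.5 [ 61.4 150.9]
1.3 [ 40.  147.9]
1.1 [ 19.7 140.6]
0.9 [  1.2 129.5]
0.7 [-14.7 114.9]
0.5 [-27.3  97.4]
0.4 [-32.3  87.8]
0.3 [-36.3  77.8]
0.2 [-39.3  67.4]
```

carry_out:
  increments:
    - [[0.018,0,-0.006],[0,0,0]]
    - [[0.029,0,-0.007],[0,0,0]]
    - [[0.039,0,-0.01],[0,0,0]]
    - [[0.048,0,-0.0125],[0,0,0]]
    - [[0.057,0,-0.0135],[0,0,0]]
    - [[0.066,0,-0.014],[0,0,0]]
    - [[0.075,0,-0.0135],[0,0,0]]
    - [[0.084,0,-0.0125],[0,0,0]]
    - [[0.093,0,-0.011],[0,0,0]]
    - [[0.103,0,-0.008],[0,0,0]]
    - [[0.112,0,-0.004],[0,0,0]]
    - [[0.121,0,0],[0,0,0]]

```text
t: 11.9
tcp_pos: [530.0, 121.3, 136.1]
tcp_rot: [0.167, 3.137, 0.0]
wrist_force: [0.9, 0.9, -0.0]
opening: -0.1
grip_force: 0.5
```

```bash
python3 -c "
from h import *
where(BOX)"
```

```text
t 11.9 local [ 13.6 -35.4 136.1] yaw err deg -0.1 F [ 0.9  0.9 -0. ] open -0.1
```

carry_out:
  increments:
    - [[0.007,0,0.003],[0,0,0]]
    - [[0.013,0,0.0065],[0,0,0]]
    - [[0.019,0,0.011],[0,0,0]]
    - [[0.024,0,0.016],[0,0,0]]
    - [[0.029,0,0.021],[0,0,0]]
    - [[0.033,0,0.0265],[0,0,0]]
    - [[0.038,0,0.032],[0,0,0]]
    - [[0.041,0,0.0385],[0,0,0]]
    - [[0.046,0,0.045],[0,0,0]]
    - [[0.05,0,0.051],[0,0,0]]
    - [[0.053,0,0.057],[0,0,0]]
    - [[0.056,0,0.062],[0,0,0]]

```text
t: 12.9
tcp_pos: [474.9, 126.9, 73.6]
tcp_rot: [0.167, 3.137, -0.0]
wrist_force: [1.0, 0.3, 0.6]
opening: -0.2
grip_force: 0.7
```

carry_out:
  increments:
    - [[0.001,0,0.002],[0,0,0]]
    - [[0.002,0,0.004],[0,0,0]]
    - [[0.002,0,0.005],[0,0,0]]
    - [[0.002,0,0.006],[0,0,0]]

```text
t: 13.23
tcp_pos: [472.8, 127.1, 68.2]
tcp_rot: [-0.167, -3.136, 0.0]
wrist_force: [-0.5, -0.9, 1.8]
opening: -0.0
grip_force: 0.7
```

```bash
python3 -c "
from h import *
where(BOX)"
```

```text
t 13.23 local [-43.9 -35.9  68.2] yaw err deg -0.1 F [-0.5 -0.9  1.8] open -0.0
```

carry_out:
  increments:
    - [[0,0,0.001],[0,0,0]]
    - [[0,0,0.002],[0,0,0]]
    - [[0,0,0.003],[0,0,0]]
    - [[0,0,0.004],[0,0,0]]

```text
t: 13.57
tcp_pos: [472.9, 127.2, 64.3]
tcp_rot: [-0.167, -3.137, -0.0]
wrist_force: [-2.2, 0.7, 4.0]
opening: 0.1
grip_force: 1.7
```

carry_out:
  increments:
    - [[0,0,0.001],[0,0,0]]
    - [[0,0,0.002],[0,0,0]]
    - [[0,0,0.003],[0,0,0]]

```text
t: 13.82
tcp_pos: [473.3, 127.2, 61.2]
tcp_rot: [0.167, 3.137, 0.0]
wrist_force: [-1.1, 0.1, 1.9]
opening: -0.3
grip_force: 0.8
```

carry_out:
  increments:
    - [[0,0,0.001],[0,0,0]]
    - [[0,0,0.002],[0,0,0]]
    - [[0,0,0.003],[0,0,0]]

```text
t: 14.07
tcp_pos: [473.4, 127.1, 58.1]
tcp_rot: [0.167, 3.137, -0.0]
wrist_force: [-0.2, 0.5, 0.4]
opening: -0.1
grip_force: 0.0
```

carry_out:
  increments:
    - [[0,0,0.001],[0,0,0]]
    - [[0,0,0.002],[0,0,0]]

```text
t: 14.23
tcp_pos: [473.4, 127.1, 56.2]
tcp_rot: [0.167, 3.137, -0.0]
wrist_force: [-1.0, -0.2, 2.0]
opening: -0.0
grip_force: 0.8
```

carry_out:
  increments:
    - [[0,0,0.001],[0,0,0]]
    - [[0,0,0.002],[0,0,0]]

```text
t: 14.4
tcp_pos: [473.1, 127.2, 54.2]
tcp_rot: [-0.167, -3.137, 0.0]
wrist_force: [-0.7, 0.2, 1.9]
opening: 0.1
grip_force: 0.8
```

carry_out:
  increments:
    - [[0,0,0.001],[0,0,0]]
    - [[0,0,0.002],[0,0,0]]

```text
t: 14.57
tcp_pos: [473.2, 127.2, 53.5]
tcp_rot: [0.167, 3.137, 0.0]
wrist_force: [-7.5, -2.1, 25.8]
opening: 0.2
grip_force: 12.7
```

carry_out:
  increments:
    - [[0,0,0],[0,0,0]]
    - [[0,0,-0.005],[0,0,0]]
    - [[0,0,-0.02],[0,0,0]]
    - [[0,0,-0.06],[0,0,0]]
    - [[0,0,-0.1],[0,0,0]]
    - [[0,0,-0.14],[0,0,0]]
    - [[0,0.04,-0.15],[0,0,0]]
    - [[0,0.08,-0.15],[0,0,0]]
    - [[0,0.12,-0.15],[0,0,0]]
    - [[0,0.16,-0.15],[0,0,0]]
    - [[0,0.2,-0.15],[0,0,0]]
    - [[0,0.24,-0.15],[0,0,0]]

```text
t: 15.57
tcp_pos: [498.7, 367.8, 202.2]
tcp_rot: [0.167, 3.137, 0.0]
wrist_force: [0.5, -1.2, 0.4]
opening: -0.2
grip_force: 0.0
```

```bash
python3 -c "
from h import *
where(BOX)
m=np.vstack([r.capture('top')[60:320,130:530],r.capture('scene')[150:370,150:550]])
cv2.imwrite('pics/s7.png',cv2.convertScaleAbs(cv2.cvtColor(cv2.resize(m,None,fx=1.2,fy=1.2),cv2.COLOR_RGB2BGR),alpha=1.4))"
```

```text
t 15.57 local [-44.3 206.2 202.2] yaw err deg -0.1 F [ 0.5 -1.2  0.4] open -0.2
```

View pics/s7.png

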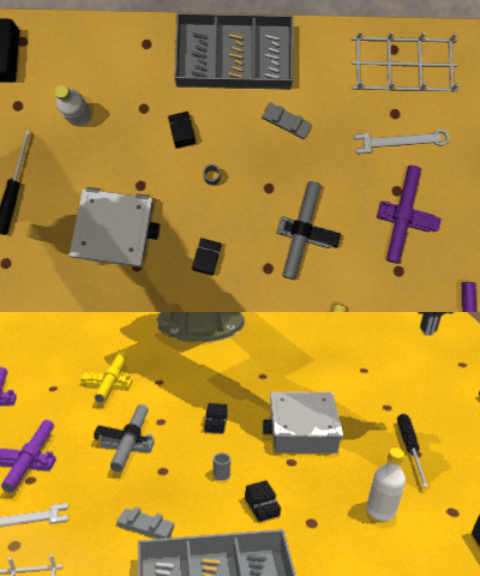

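The cover (top view about (113,227)) and the strap (about (310,232)) both stay shut with the robot clear, and the bystanders have not moved.

```bash
python3 -c "
from bench import r
print(r.hand_in())"
```

```text
the job is handed in; nothing more can be done
None
```

The clamp lever was swung fully down first, then the cover was shut over it; the strap was shut in between. Pictures after release show the cover and strap staying shut and the other things on the bench unmoved, and the job is handed in at about 16 s (no verdict was shown).

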